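# Unbung the rearing bottles and set them to dry

### The arm

A 7-joint arm with a two-finger parallel gripper is mounted at the origin on the work surface. World frame = base frame: x ahead of the robot, y to its left, z up, the work surface at z = 0. Lengths are in m, angles in rad, forces in N, time in s.
With the tool pointing down it reaches from about 0.4 to 0.85 m from the base axis. Payload 6.9 kg.
Tool frame: the origin (TCP) lies midway between the tips of the shut fingers; the grasp point (between the pads) lies behind it (ctrl.pinch_z is the z of the grasp point in the tool frame, in m); z points along the fingers, y is the line along which they close (so a half turn about z gives the same grasp; the last joint's range is limited). The gripper opens to 85 mm and grips with 20 to 120 N. Pads are 22 mm wide; open, the fingers measure 114 mm over their backs; the gripper's body (76 mm by 85 mm) begins 54 mm behind the grasp point. The pads swing forward as they close: fully open they stand 13 mm farther back than shut.
Start: joints at [1.268, 0.507, -0.238, 1.5, 0.126, 1.149, -0.155], TCP at [0.248, -0.574, 0.231] pointing down, gripper open.
Joint ranges: [-3.08, 3.08], [-0.24, 2.05], [-1.43, 1.35], [0, 2.5], [-1.52, 4.66], [0.17, 1.96], [-2.89, 2.89]. Speed limits (rad/s): [2.39, 2.39, 3.14, 3.14, 3.14, 3.14, 3.14].

### API

Orientations are given as a unit quaternion [w, x, y, z].
In Python, from station import ctrl, get_state, vision, ticket, models gives the robot as it stands. Calls block until the motion is done:
- ctrl.movep(position, orientation): joint-space move of the TCP to a pose.
- ctrl.movel(position, frame=None, max_speed=0.15): straight line of the TCP; frame=None keeps the orientation; max_speed is the mean speed in m/s.
- ctrl.set_joints(angles): joint-space move.
- ctrl.ungrasp() and ctrl.close_gripper(force=None): open the fingers fully, or close them until they stop; force is the grip in N (None keeps the last).
- ctrl.pause(seconds).
- ctrl.ik(position, orientation): joint angles nearest the present ones, or None.
- get_state(): the state.
- vision.grab_frame(name): name is "scene" or "top" or "wrist"; returns (picture, depth): 400x640x3 uint8, blue, green, red; 400x640 float32, m along the optical axis (not along the pixel's ray), 0 where there is no reading.
- vision.camera_info(name): a dict with "mtx" (3x3 intrinsics, pixels), "R" (3x3) and "t" (3): a world point X has camera coordinates R X + t; the wrist camera has in their place "hand_eye" (4x4, takes a point from camera to tool coordinates, whose origin is the TCP and whose axes are the flange's). Camera axes: x right, y down, z forward; pixel columns grow to the right and rows downward; lengths in m; the calibration is good to about 2 mm. A picture is of the moment at which its call begins: read the wrist's pose just before it. camera_info takes no time and is no camera call.
A pose or a line that the arm cannot do raises ctrl.Unreachable and nothing moves.
- ticket.close_job(): hands the job in; it is judged then, once.
Trained networks look in the newest picture that a camera, given by its name, has taken for a name from the list of things; names that differ only in an ending like _2 or _b are one class to them, and where a whole thing is asked for, a point or a joint stands for the part that bears it (a point fixed in the world has none). Each returns a list of dicts, best first, with "p" (0 to 1); they miss things now and then, are a little off and sometimes report something else, mostly with a low value. They report only what shows in the picture. A call takes as long as a camera call. They do not tell look-alikes from the thing itself.
- models.recognise(camera, target): "point" ([column, row] in pixels, amid what is visible of it).
- models.masks_of(camera, target): "mask" (400x640 bool, what is visible of it) and "point" ([column, row] in pixels, amid what is visible of it).
The state is a dict: "time": time; "qpos": joint angles; "qd": joint speeds; "tau": joint torques, N m; "tcp_pos": TCP position; "eef_rot": TCP orientation; "contact_force": force on the tool from outside, world axes, zero at the start; "wrist_torque": the same for the moment, N m; "width": finger opening in m; "gripper_force": force on a finger pad.
Only numpy, scipy, OpenCV 4.12 (cv2) and the standard library are available. Lean on these libraries where they do the work, as an engineer would, in place of code of your own. Each camera call takes 0.05 s, during which the arm holds its last target. There are 200 camera calls.

### The job

The emptied rearing bottles lying in the dark rack are to be dried: take out the blue bungs of those that still have one (one to three do) and put them in the yellow tub, then turn every bottle upside down and set it right down over a free peg of the drying rack. The bungs are a tight press fit: rock each one side to side while drawing it straight out, because a hard straight tug cracks the bottle's neck (the rack's green sprung stop bar shows how hard you pull, and must stay under 7.5 mm). Leave the other things on the table where they are.

Things in the scene. Friction and masses are not known exactly. Their poses are not given: they have to be found in the camera images.
- rack: Dark steel fixed saddle rack, base 118 x 240 x 12 mm; origin: centre of its underside. Three places at local y = -80, 0, +80 mm, all filled. Its x points as the mouths do, to the robot's right (within 0.2 rad of world -y). A bottle lies in it level, axis 55 mm above the table, base at local x -45 mm, mouth at +50; it lifts straight up. Its sides are free for fingers from local x -30 to +8 mm.
- stop_bar (a joint): Travel (m) of the rack's green sprung stop bar, which holds the bottles by their shoulders (local x 26 to 33 mm, top 63 mm above the table, a 35 mm slot round each neck). 0 at rest; it yields along rack +x 1 mm per 2 N of outward pull on the bottles, 12 mm at most, and springs back: it shows how hard a bung is pulled. Past 7.5 mm (15 N) the neck cracks.
- tub: Loose yellow open tub for the bungs, 110 (x) x 130 (y) x 45 mm high, walls and floor 4 mm thick, 450 g. Origin: centre of its underside.
- dryer: Fixed white drying rack: plate 90 x 260 x 12 mm, three upright steel pegs in a row along its y, 95 mm apart, all free. Each peg is 12 mm thick, its tip 84 mm above the table (72 above the plate), tapered over the last 6 mm. Origin: centre of its underside. An inverted bottle sits over a peg with its mouth on the plate.
- bottle1: Clear square rearing bottle with white neck, lying in the rack at the start: body 40 x 40 mm, 70 mm long, then a round neck 31 mm across, 25 mm long: 95 mm in all; about 90 g. Hollow: 34 x 34 mm inside, base 4 mm thick, mouth bore 18 to 22 mm. Origin: centre of its base; x runs from base to mouth.
- bottle2: As bottle1. In the rack, low side posts (tops 47 mm above the table) stand beside it at rack local x -41 to -31 and +9 to +19 mm with 1.4 mm play, and a back stop (top 50 mm) behind its base.
- bottle3: As bottle1. The bottles are square, so they do not roll.
- bung1: Blue rubber bung pressed tight into the neck of bottle1 at the start (None if that bottle is already open), 30 g, 51 mm long. Origin: middle of its round sealing bead (22 mm across), 10 mm inside the mouth; x points out of the bottle. Finger tab outside the mouth: centre at x = 30 mm, 22 mm long (x), 14 mm thick (y), 26 mm high (z).
- bung2: As bung1, in bottle2 (None if absent). The springy neck holds it by its left and right sides, in steps; it is free once drawn 11 mm out. Pulled straight it resists with 18 to 25 N. Swung level about the middle of its bead, 0.25 rad to either side in turn, and drawn 1.5 mm further out with each swing, it walks out with 3 to 8 N.
- bung3: As bung1, in bottle3 (None if absent).
- dish: Bystander: small closed petri dish, 61 mm across, 14 mm high, between the two racks; origin under its centre.
- dish_b: Bystander: a like petri dish behind the work area.
- wash_bottle: Bystander: white wash bottle, 64 mm across, 150 mm tall.
- sprayer: Bystander: metal sprayer bottle, 52 mm across, 130 mm tall.
- beaker: Bystander: clear plastic cup, 72 mm across, 85 mm tall.
- tube_a: Bystander: standing sample tube with blue cap, 30 mm across, 100 mm tall.
- sample_jar: Bystander: small jar with blue lid, 60 mm across, 60 mm tall.
- mouth1 (a point): Centre of the mouth of bottle 1, at x = 95 mm on its axis.
- foot1 (a point): Foot of drying peg 1: the point on the peg's axis on the top of the plate, 12 mm above the table.
- mouth2 (a point): Centre of the mouth of bottle 2, at x = 95 mm on its axis.
- foot2 (a point): Foot of drying peg 2: the point on the peg's axis on the top of the plate, 12 mm above the table.
- mouth3 (a point): Centre of the mouth of bottle 3, at x = 95 mm on its axis.
- foot3 (a point): Foot of drying peg 3: the point on the peg's axis on the top of the plate, 12 mm above the table.
There are look-alikes about, which are no part of the job. Of the things that look like the tub, take the one that is farthest to the robot's right at the start.

How it is judged:
By the outcome, as a careful person would: the job done as asked, in the order asked, and still so for the second after the job is handed in, with the robot touching nothing.
Of bung1, bung2, bung3 only 1 to 3 are there at a start; the rules pass over those that are not, and their reading is None.
At some moment in a run one of tub may be knocked a few centimetres aside while the robot is not near it.
Once in a run the grip may slacken for a moment while it holds something.
It also fails if it takes over 210 s, if anything falls off the work surface, if the arm or the gripper's body presses on something with over 40 N, if the wrist force passes 120 N, or if a joint passes its speed limit or range.

## Working session

There is one attempt and no reset: what is moved stays moved. The work goes in short steps, each a Python script; the robot and the scene stay as the last script left them, time stands still between calls to the robot, and variables do not carry over. Pictures are saved under pics/ and viewed, at most 14 in all, crops included, and the job is handed in when it is done.

```bash
ls; mkdir -p pics
python3 - <<'E'
from station import ctrl,get_state,vision,models
import cv2,numpy as np
s=get_state();print(s['time'],s['tcp_pos'],s['eef_rot'],s['width'],ctrl.pinch_z)
for c in('scene','top'):
    im,d=vision.grab_frame(c);cv2.imwrite(f'pics/{c}0.png',im);np.save(f'{c}0.npy',d)
    ci=vision.camera_info(c);print(c,ci['mtx'].tolist() if hasattr(ci['mtx'],'tolist') else ci['mtx'])
    M=np.array(ci['mtx']);R=np.array(ci['R']);t=np.array(ci['t']);print('cam at',-R.T@t)
    for n in('rack','tub','dryer','bottle1','bung1','dish'):
        for r in models.masks_of(c,n):
            m=r['mask'];v,u=np.nonzero(m&(d>0));z=d[v,u]
            P=(R.T@(np.linalg.inv(M)@np.c_[u,v,np.ones(len(u))].T*z-t[:,None])).T if len(u) else np.zeros((1,3))
            print(n,round(r['p'],2),np.round(r['point']),m.sum(),np.round(np.median(P,0),3),np.round(np.percentile(P,2,0),3),np.round(np.percentile(P,98,0),3))
print(vision.camera_info('wrist'))
E
```

```text
pics
0.0 [ 0.24817985 -0.57305628  0.23043366] [-8.63790837e-04  9.79181546e-01  2.02984521e-01 -1.93248017e-04] 0.0854611996776242 -0.0187
scene [[378.3503249835187, 0.0, 321.4789255594038], [0.0, 378.3503249835187, 197.6403353902012], [0.0, 0.0, 1.0]]
cam at [ 1.04687867 -0.04003598  0.81520145]
rack 0.94 [390. 213.] 1477 [0.583 0.227 0.013] [0.422 0.197 0.006] [0.629 0.305 0.061]
tub 0.84 [311. 248.] 2979 [0.642 0.012 0.005] [ 0.59  -0.053  0.001] [0.708 0.076 0.046]
tub 0.78 [454. 172.] 2400 [0.502 0.439 0.013] [ 0.452  0.367 -0.   ] [0.566 0.497 0.046]
tub 0.73 [503. 245.] 3169 [0.721 0.464 0.007] [0.649 0.382 0.   ] [0.802 0.53  0.046]
tub 0.69 [376. 118.] 1797 [0.254 0.296 0.015] [ 0.19   0.215 -0.   ] [0.336 0.372 0.046]
tub 0.54 [394. 177.] 724 [0.52  0.256 0.073] [0.491 0.206 0.038] [0.531 0.298 0.077]
dryer 0.67 [397. 292.] 296 [0.798 0.165 0.063] [0.785 0.155 0.011] [0.806 0.18  0.101]
dryer 0.64 [182. 238.] 3626 [ 0.538 -0.284  0.012] [ 0.401 -0.336  0.005] [ 0.65  -0.237  0.075]
dryer 0.19 [371. 183.] 145 [0.515 0.19  0.061] [0.47  0.175 0.   ] [0.521 0.207 0.069]
bottl
[... 1819 characters left out ...]
.07 ]
dish 0.79 [322. 103.] 348 [0.798 0.06  0.015] [0.771 0.032 0.01 ] [0.826 0.086 0.019]
dish 0.74 [341. 243.] 364 [ 0.404 -0.     0.015] [ 0.377 -0.026  0.01 ] [0.43  0.025 0.019]
{'mtx': array([[355.66017704,   0.        , 316.22293243],
       [  0.        , 355.66017704, 205.10253295],
       [  0.        ,   0.        ,   1.        ]]), 'hand_eye': array([[ 1.15098167e-03, -9.53119237e-01, -3.02592789e-01,
         7.71448618e-02],
       [ 9.99999315e-01,  1.03251914e-03,  5.51457376e-04,
        -8.08642604e-04],
       [-2.13171787e-04, -3.02593217e-01,  9.53119772e-01,
        -1.43393651e-01],
       [ 0.00000000e+00,  0.00000000e+00,  0.00000000e+00,
         1.00000000e+00]])}
```

View pics/scene0.png

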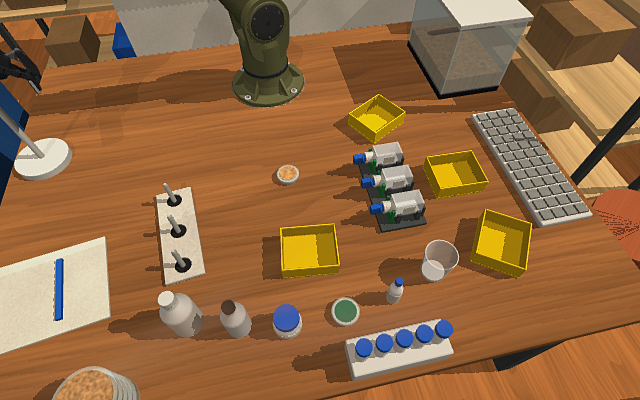

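View pics/top0.png

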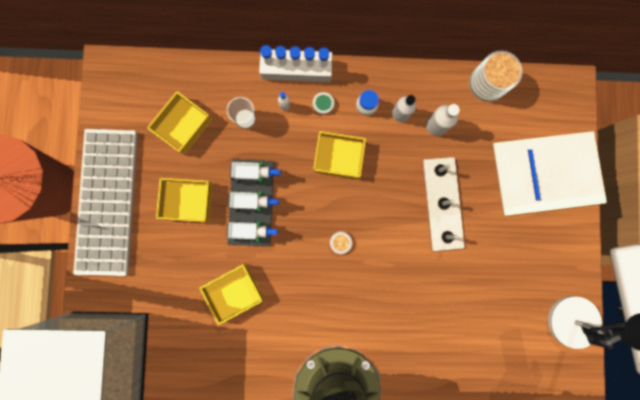

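All three bottles carry a bung (scene 361,158 / 368,182 / 377,208). Four yellow tubs are visible: scene (311,248), (454,172), (503,245) and (376,118). The one at (311,248), top (340,155), is farthest to the robot's right (y≈0.01) and is the one meant. Next come a confirming crop, pose fits and reach checks.

```bash
cat > h.py <<'E'
import numpy as np,cv2
from scipy.spatial.transform import Rotation as Ro
from station import ctrl,get_state,vision,models,ticket
PZ=ctrl.pinch_z
def Rt(d,c):
    d=np.array(d,float);d/=np.linalg.norm(d);c=np.array(c,float);c-=d*(c@d);c/=np.linalg.norm(c)
    return np.c_[np.cross(c,d),c,d]
def q(R): x,y,z,w=Ro.from_matrix(R).as_quat();return np.array([w,x,y,z])
def Rq(w): return Ro.from_quat([w[1],w[2],w[3],w[0]]).as_matrix()
def Rz(a): return Ro.from_euler('z',a).as_matrix()
def tcp(g,R): return np.array(g)-R[:,2]*PZ   # TCP for grasp point g
def cam(c):
    ci=vision.camera_info(c);M=np.array(ci['mtx'])
    if c=='wrist':
        s=get_state();H=np.array(ci['hand_eye']);T=np.eye(4);T[:3,:3]=Rq(s['eef_rot']);T[:3,3]=s['tcp_pos'];W=T@H
    else:
        W=np.eye(4);R=np.array(ci['R']);W[:3,:3]=R.T;W[:3,3]=-R.T@np.array(ci['t'])
    return M,W
def grab(c):
    M,W=cam(c);im,d=vision.grab_frame(c);return im,d,M,W
def cloud(m,d,M,W):
    v,u=np.nonzero(m&(d>0));p=np.linalg.inv(M)@np.c_[u,v,np.ones(len(u))].T*d[v,u]
    return (W[:3,:3]@p).T+W[:3,3]
def proj(P,M,W):
    p=W[:3,:3].T@(np.array(P)-W[:3,3]);p=M@p;return p[:2]/p[2]
def rect(P):
    r=cv2.minAreaRect((P[:,:2]*1000).astype(np.float32));return np.round(r[0],1),np.round(r[1],1),round(r[2],1)
E
python3 - <<'E'
from h import *
for c in('top','scene'):
    im,d,M,W=grab(c)
    for n in('tub','dryer'):
        for r in models.masks_of(c,n):
            P=cloud(r['mask'],d,M,W)
            if len(P)<500: continue
            if n=='tub' and np.median(P[:,1])<.15: print(c,n,rect(P[(P[:,2]>.038)&(P[:,2]<.055)]))
            if n=='dryer': print(c,n,rect(P[(P[:,2]>.008)&(P[:,2]<.016)]))
im=cv2.imread('pics/top0.png')[110:290,130:480];cv2.imwrite('pics/crop.png',cv2.resize(im,None,fx=2.2,fy=2.2))
a=np.radians(30)
def ok(n,g,R):
    j=ctrl.ik(tcp(g,R),q(R));print(n,None if j is None else np.round(j,2))
for s in(1,-1):
    for x in(.43,.51,.588):
        ok(f'bung{s}{x}',[x,.182,.055],Rt([0,0,-1],[s,0,0]))
        ok(f'up',[x,.182,.2],Rt([0,0,-1],[s,0,0]))
        G=Rt([0,-np.sin(a),-np.cos(a)],[s,0,0]); ok(f'bot{s}{x}',[x,.265,.06],G)
    for psi in(0,90,180,-90):
        for x in(.42,.52,.62):
            F=Rz(np.radians(psi))@Ro.from_euler('x',np.pi/2).as_matrix()@G
            ok(f'dry{s}{psi},{x}',[x,-.285,.08],F)
E
```

```text
top tub (array([646.2,  10.9]), array([129.8, 111.1]), 82.8)
top dryer (array([ 520.2, -289.3]), array([258.6,  90.9]), 6.3)
scene tub (array([647.5,  12.4]), array([129.8, 112.5]), 83.2)
scene dryer (array([ 522.4, -288.1]), array([261. ,  90.1]), 6.3)
bung10.43 [-0.04  0.6  -0.61  2.14  0.63  0.58 -1.11]
up [ 0.39  0.6  -1.32  1.97  0.66  1.11 -1.22]
bot10.43 [-0.32  0.91 -0.9   1.78  0.87  1.45 -1.62]
bung10.51 [-0.02  0.67 -0.58  1.95  0.56  0.69 -0.94]
up [ 0.27  0.6  -1.06  1.79  0.59  1.11 -1.  ]
bot10.51 [-0.38  0.89 -0.66  1.61  0.8   1.39 -1.36]
bung10.588 [ 0.02  0.76 -0.6   1.74  0.56  0.82 -0.85]
up [ 0.17  0.65 -0.88  1.59  0.53  1.15 -0.83]
bot10.588 [-0.4   0.94 -0.55  1.41  0.78  1.42 -1.18]
dry10,0.42 [ 1.26  1.1  -0.7   1.49 -0.16  1.43  0.73]
dry10,0.52 [ 1.12  1.16 -0.71  1.27 -0.19  1.5   0.64]
dry10,0.62 [ 0.97  1.25 -0.7   0.99 -0.22  1.61  0.55]
dry190,0.42 [ 0.55  1.09 -0.44  1.31  0.5   1.9   1.55]
dry190,0.52 None
dry190,0.62 None
dry1180,0.42 [ 0.54  1.09 -1.03  2.32  1.48  1.91  1.52]
dry1180,0.52 [-0.71  1.35  1.26  2.07 -0.58  0.27 -2.62]
dry1180,0.62 
[... 515 characters left out ...]
.23  1.74  1.03  1.19  1.9 ]
up [ 0.3   0.79 -1.23  1.59  0.76  1.31  2.1 ]
bot-10.588 [-0.15  1.18 -1.23  1.41  1.19  1.84  1.71]
dry-10,0.42 [ 0.82  1.01  0.17  1.5  -0.64  1.64 -1.85]
dry-10,0.52 [ 0.73  1.08  0.17  1.28 -0.74  1.73 -2.  ]
dry-10,0.62 [ 0.73  1.18 -0.03  0.99 -0.7   1.75 -2.26]
dry-190,0.42 [ 0.36  1.06 -0.02  1.31  0.32  1.78 -1.34]
dry-190,0.52 None
dry-190,0.62 None
dry-1180,0.42 [-0.29  0.87  0.31  2.33  1.51  0.81 -1.6 ]
dry-1180,0.52 [-0.18  0.87  0.18  2.07  1.34  0.94 -1.3 ]
dry-1180,0.62 [-0.23  0.94  0.29  1.79  1.15  0.92 -1.01]
dry-1-90,0.42 None
dry-1-90,0.52 [ 1.53  1.21 -1.23  2.47  2.91  0.77 -0.19]
dry-1-90,0.62 [ 1.36  1.22 -1.23  2.29  2.82  0.74 -0.17]
```

View pics/crop.png

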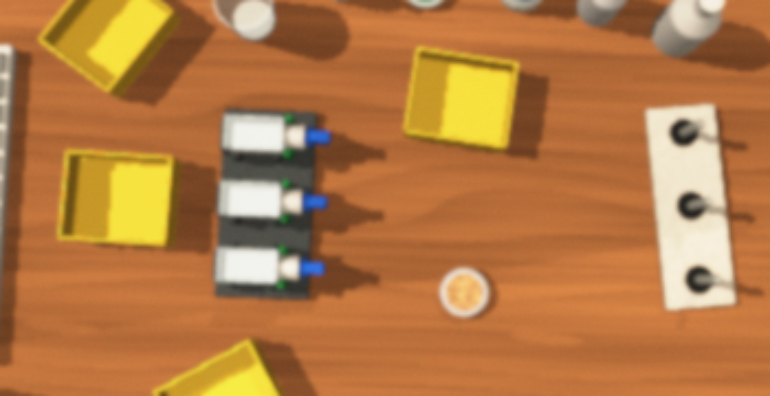

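The crop confirms the tub at crop (462,98): no other tub lies further right (toward the dryer). Next I move the wrist camera over the rack.

Run:
```python
from h import *
s=get_state();p=np.array(s['tcp_pos'])
ctrl.movel([p[0],p[1],.36])
R=Rt([0,0,-1],[1,0,0])
ctrl.movep([.5,.0,.36],q(R))
ctrl.movep([.51,.25,.22],q(R))
print(get_state()['time'],np.round(get_state()['contact_force'],2),np.round(get_state()['qpos'],2))
im,d,M,W=grab('wrist');cv2.imwrite('pics/w1.png',im)
for n in('bottle1','bung1'):
    for r in models.masks_of('wrist',n):
        P=cloud(r['mask'],d,M,W)
        if len(P)<30: continue
        lo=.072 if n[1]=='o' else .060
        if n[1]=='o': P2=P[(P[:,2]>.071)&(P[:,2]<.08)]
        else: P2=P[(P[:,2]>.063)&(P[:,2]<.075)]
        print(n,round(r['p'],2),np.round(r['point']),len(P),np.round(np.median(P[:,2]),4),rect(P2) if len(P2)>20 else None, np.round(np.median(P2,0),4))
```

```text
5.3583 [0.75 0.17 1.44] [ 0.05  0.53 -0.87  1.67  0.44  1.15 -0.94]
bottle1 0.95 [314. 174.] 4944 0.0757 (array([508.7, 252.3]), array([94.8, 40. ]), 89.4) [0.5088 0.2662 0.0759]
bottle1 0.68 [219. 172.] 5845 0.0756 (array([428.9, 253. ]), array([94.2, 40.8]), 89.7) [0.4293 0.2671 0.076 ]
bottle1 0.66 [404. 176.] 5762 0.0756 (array([588.6, 251.8]), array([94.6, 40.7]), 89.4) [0.5883 0.2661 0.076 ]
bottle1 0.42 [404. 357.] 3830 0.0058 None [nan nan nan]
bung1 0.89 [315. 246.] 457 0.0672 (array([510.1, 189.9]), array([19.3, 28.4]), 12.7) [0.5086 0.1915 0.0674]
bung1 0.65 [230. 248.] 614 0.0665 (array([427.6, 190.5]), array([33.5, 20.4]), 79.5) [0.4294 0.1904 0.067 ]
bung1 0.61 [398. 248.] 603 0.0668 (array([589.4, 190. ]), array([20.4, 33.2]), 10.6) [0.5876 0.1894 0.0672]
bung1 0.37 [406. 357.] 3854 0.0058 None [nan nan nan]
bung1 0.3 [224. 172.] 5642 0.0756 (array([429.4, 252.6]), array([41.1, 95.4]), 0.2) [0.4335 0.2278 0.0696]
  return _methods._mean(a, axis=axis, dtype=dtype,
  ret = um.true_divide(
```

View pics/w1.png

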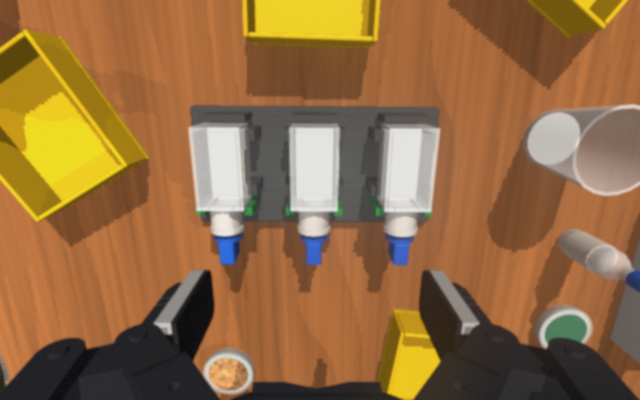

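Wrist view: three bunged bottles at (219,172), (314,174) and (404,176), with rack yaw about -0.008 rad. The fitted sizes (95 x 40 mm, top at z 0.075) match the description. I start with bung 3.

```bash
cat >> h.py <<'E'
TH=-.008
UX=np.array([np.sin(TH),-np.cos(TH),0]);UY=np.array([np.cos(TH),np.sin(TH),0]);RC=np.array([.5086,.2549,0])
def rp(x,y,z): return RC+UX*x+UY*y+np.array([0,0,z])
RD=Rt([0,0,-1],UY)
def F(): return np.array(get_state()['contact_force'])
def unbung(i):
    y=(i-2)*.08
    piv=rp(.040,y,.057)
    g=lambda dr,ph:(tcp(piv+UX*dr+Rz(ph)@UX*.030,Rz(ph)@RD),q(Rz(ph)@RD))
    p,o=g(0,0)
    ctrl.movep(p+[0,0,.09],o);ctrl.movel(p,max_speed=.1)
    f0=F();print('touch',np.round(f0,1))
    ctrl.close_gripper(60);f0=F();s=get_state();print('grip',np.round(f0,1),round(s['width'],4),s['gripper_force'])
    dr=0;ph=0;sg=1;k=0
    while k<26:
        k+=1;tgt=.25*sg;d0=dr;last=pk if k>1 else 0
        nd=dr+.0015 if last<9 else (dr if last<11 else dr-.001)
        pk=0;n=3;ps=[]
        for j in range(1,n+1):
            t=j/n;p,o=g(d0+(nd-d0)*t,ph+(tgt-ph)*t);ctrl.movel(p,o,max_speed=.04)
            pl=-(F()-f0)@UX;ps.append(pl);pk=max(pk,pl)
        pk=ps[-1] if max(ps)<11.5 else max(ps)
        dr=nd;ph=tgt;sg=-sg
        s=get_state();print(k,round(dr*1e3,1),np.round(ps,1),round(s['width'],4),round(s['gripper_force']),round(s['time'],1))
        if max(ps)>13.5: print('HIGH');dr-=.002;p,o=g(dr,ph);ctrl.movel(p,o,max_speed=.03)
        if dr>.0145 and max(np.abs(ps))<1.2: break
    return g,dr,ph,f0
E
python3 - <<'E'
from h import *
g,dr,ph,f0=unbung(3)
p,o=g(dr,0);ctrl.movel(p,o,max_speed=.05);print(-(F()-f0)@UX)
for e in(.006,.012,.02):
    p,o=g(dr+e,0);ctrl.movel(p,o,max_speed=.03);print(e,-(F()-f0)@UX)
im,_=vision.grab_frame('wrist');cv2.imwrite('pics/w2.png',im);print(get_state()['time'],get_state()['width'])
E
```

```text
touch [ 0.7  1.  -0.2]
grip [-1.1 -0.9  0.2] 0.0128 60.064905881881714
1 1.5 [2.3 3.1 4.7] 0.013 60 8.6
2 3.0 [2.3 3.1 5.9] 0.0132 60 9.5
3 4.5 [5.9 4.2 2.8] 0.0127 60 10.5
4 6.0 [6.1 7.2 7.5] 0.0131 60 11.4
5 7.5 [6.7 8.3 6.9] 0.0131 60 12.4
6 9.0 [5.2 5.7 6.7] 0.0135 63 13.3
7 10.5 [6.  5.5 4.3] 0.0131 63 14.3
8 12.0 [ 7.1  6.1 -0.5] 0.0131 63 15.2
9 13.5 [0.5 0.5 0.2] 0.0135 63 16.2
10 15.0 [ 0.3 -0.  -0.4] 0.0134 63 17.1
1.4373391641064697
0.006 1.242518179933592
0.012 0.7497753011493968
0.02 -0.28924440344133245
18.6833 0.012927650263817482
```

View pics/w2.png

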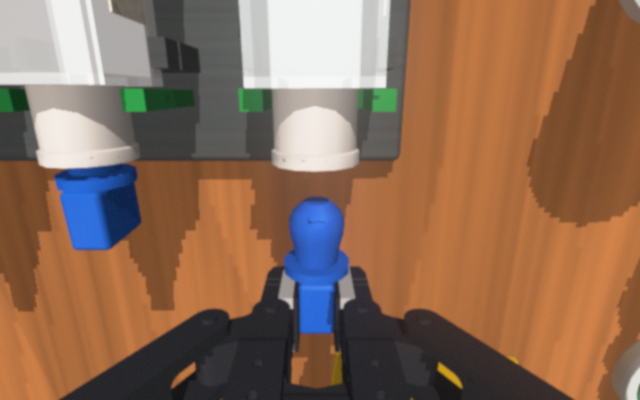

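Bung 3 is out (316,230) and its neck (315,125) is open and intact. The pull stayed at 8.3 N or less. Now it goes into the tub.

```bash
cat >> h.py <<'E'
def tub():
    best=None
    for c in('top','scene'):
        im,d,M,W=grab(c)
        for r in models.masks_of(c,'tub'):
            P=cloud(r['mask'],d,M,W)
            P=P[(P[:,2]>.038)&(P[:,2]<.055)] if len(P) else P
            if len(P)<60: continue
            a=rect(P)
            if a[0][1]<150 and a[0][0]>450 and min(a[1])>95 and max(a[1])<145: print('tub',c,a);best=a
        if best: break
    return best
def drop(off):
    s=get_state();p=np.array(s['tcp_pos']);ctrl.movel([p[0],p[1],.13])
    t=tub();c=t[0]/1e3
    v=np.array([c[0]+off,c[1]-.0145])
    ctrl.movep([v[0],v[1],.13],q(RD));ctrl.movel([v[0],v[1],.047],max_speed=.1)
    print('w',get_state()['width'],np.round(F(),1))
    ctrl.ungrasp();ctrl.movel([v[0],v[1],.15]);print(get_state()['time'])
E
python3 - <<'E'
from h import *
drop(.025)
g,dr,ph,f0=unbung(2)
p,o=g(dr,0);ctrl.movel(p,o,max_speed=.05);print(-(F()-f0)@UX)
for e in(.006,.012,.025):
    p,o=g(dr+e,0);ctrl.movel(p,o,max_speed=.04);print(e,-(F()-f0)@UX)
im,_=vision.grab_frame('top');im2,_=vision.grab_frame('wrist')
cv2.imwrite('pics/c3.png',np.hstack([cv2.resize(im[90:290,190:400],(420,400)),im2[:,160:540]]));print(get_state()['width'])
E
```

```text
tub scene (array([647.3,  12.3]), array([130. , 112.8]), 83.1)
w 0.01352595383954395 [-0.4 -0.4  0.1]
22.8833
touch [ 0.7  0.1 -0.6]
grip [ 0.3 -1.   0.6] 0.013 60.125555992126465
1 1.5 [1.9 2.2 4.5] 0.0132 60 26.3
2 3.0 [3.4 1.8 0.6] 0.0131 60 27.3
3 4.5 [4.4 4.3 3. ] 0.013 60 28.2
4 6.0 [5.3 7.4 7.8] 0.0129 60 29.2
5 7.5 [8.1 8.2 5.4] 0.0131 60 30.1
6 9.0 [9.7 9.  7.1] 0.013 60 31.1
7 10.5 [6.6 5.1 3.4] 0.0133 60 32.0
8 12.0 [8.  7.3 0.7] 0.013 60 33.0
9 13.5 [-0.2  0.6  0.6] 0.0131 60 33.9
10 15.0 [0.7 1.6 0.7] 0.0128 60 34.9
11 16.5 [1.5 0.4 0.6] 0.0133 60 35.8
12 18.0 [0.9 0.6 1.1] 0.0129 60 36.8
0.8173196456565274
0.006 1.220974127521444
0.012 0.8791906713036374
0.025 2.3659266064250044
0.013032351714207444
```

View pics/c3.png

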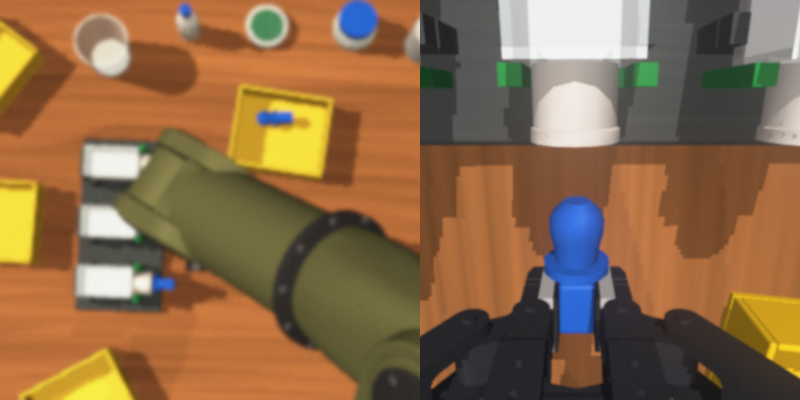

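Bung 3 lies in the tub (275,118 left panel) and bung 2 is drawn clear. On to bung 1.

Run:
```python
from h import *
drop(-.003)
g,dr,ph,f0=unbung(1)
p,o=g(dr,0);ctrl.movel(p,o,max_speed=.05);print(-(F()-f0)@UX)
for e in(.006,.012,.025):
    p,o=g(dr+e,0);ctrl.movel(p,o,max_speed=.04);print(e,-(F()-f0)@UX)
drop(-.028)
# look at dryer
R=Rt([0,0,-1],[1,0,0])
ctrl.movep([.52,-.10,.25],q(R));ctrl.movep([.52,-.25,.22],q(R))
im,d,M,W=grab('wrist');cv2.imwrite('pics/w4.png',im);np.savez('w4.npz',d=d,M=M,W=W)
for r in models.masks_of('wrist','dryer'):
    P=cloud(r['mask'],d,M,W)
    if len(P)<500: continue
    print(round(r['p'],2),len(P),rect(P[(P[:,2]>.008)&(P[:,2]<.016)]))
    for i in(-1,0,1):
        c=np.array([.521,-.2888])+i*.095*np.array([.994,.110])
        Q=cloud(np.ones(d.shape,bool),d,M,W);Q=Q[(Q[:,2]>.076)&(Q[:,2]<.1)&(np.hypot(*(Q[:,:2]-c).T)<.025)]
        print(i,len(Q),np.round(np.median(Q,0),4) if len(Q) else '', np.round(proj([*c,.084],M,W)))
im,_=vision.grab_frame('top');cv2.imwrite('pics/t4.png',cv2.resize(im[90:290,200:480],(784,560)))
print(get_state()['time'])
```

```text
tub top (array([641.8,  36.3]), array([129.1, 110.3]), 82.8)
w 0.013002138090957216 [-0.4 -0.8  0.9]
42.45
touch [-0.1 -0.2 -0.1]
grip [-0.5 -1.4  0.2] 0.0129 60.06884157657623
1 1.5 [2.3 3.  5.2] 0.0132 60 45.9
2 3.0 [8.9 8.3 6.2] 0.013 60 46.9
3 4.5 [6.4 4.3 3.8] 0.0126 60 47.8
4 6.0 [7.  7.4 8.4] 0.0132 60 48.8
5 7.5 [8.6 8.2 6.2] 0.0127 60 49.7
6 9.0 [9.4 9.9 6.7] 0.0133 60 50.7
7 10.5 [6.8 6.6 5.1] 0.0129 60 51.6
8 12.0 [7.1 7.4 0.6] 0.0126 60 52.6
9 13.5 [0.2 1.4 1.8] 0.013 60 53.5
10 15.0 [0.9 1.2 1.7] 0.0133 60 54.5
11 16.5 [1.7 1.4 1.2] 0.0129 60 55.4
12 18.0 [0.8 1.  1.4] 0.0131 60 56.4
13 19.5 [1.6 1.4 1. ] 0.0127 60 57.3
14 21.0 [0.6 2.4 1.3] 0.0129 60 58.3
15 22.5 [0.8 2.2 1.4] 0.0131 60 59.2
16 24.0 [1.7 0.5 1.4] 0.0129 60 60.2
17 25.5 [1.7 0.9 1.1] 0.0134 60 61.1
18 27.0 [0.9 0.2 1.4] 0.0133 60 62.1
19 28.5 [0.7 1.1 1.5] 0.0129 60 63.0
20 30.0 [2.  1.7 2.4] 0.0127 60 64.0
21 31.5 [1.8 1.1 1.4] 0.0128 60 64.9
22 33.0 [1.6 0.9 1.1] 0.0127 60 65.9
23 34.5 [1.2 1.7 0.3] 0.013 60 66.8
24 36.0 [1.1 1.9 2. ] 0.0131 60 67.8
25 37.5 [1.1 1.2 1.6] 0.0132 60 68.7
26 39.0 [1.  2.3 0.4] 0.0128 60 69.7
2.259965048546465
0.006 1.2565349394662313
0.012 0.9599280820559454
0.025 1.7579527068751286
tub top (array([641.9,  36.9]), array([129.8, 110.8]), 83.0)
w 0.013135807724166542 [-0.3 -0.1 -0.1]
75.3917
0.68 20486 (array([ 521.3, -288.8]), array([258.7,  89.9]), 6.4)
-1 152 [ 0.4287 -0.2977  0.0817] [207. 250.]
0 145 [ 0.5215 -0.2869  0.0823] [317. 239.]
1 161 [ 0.6141 -0.2767  0.082 ] [430. 227.]
76.9667
```

View pics/w4.png

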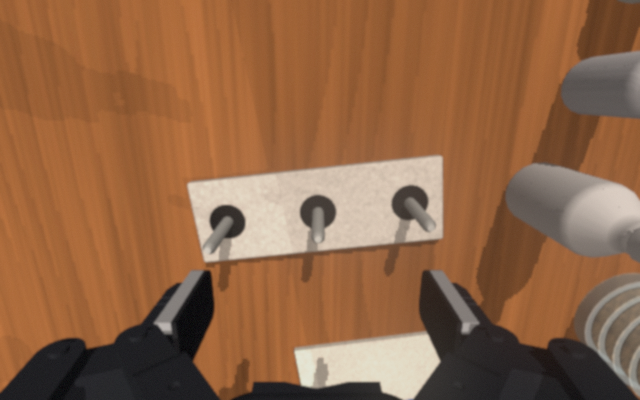

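View pics/t4.png

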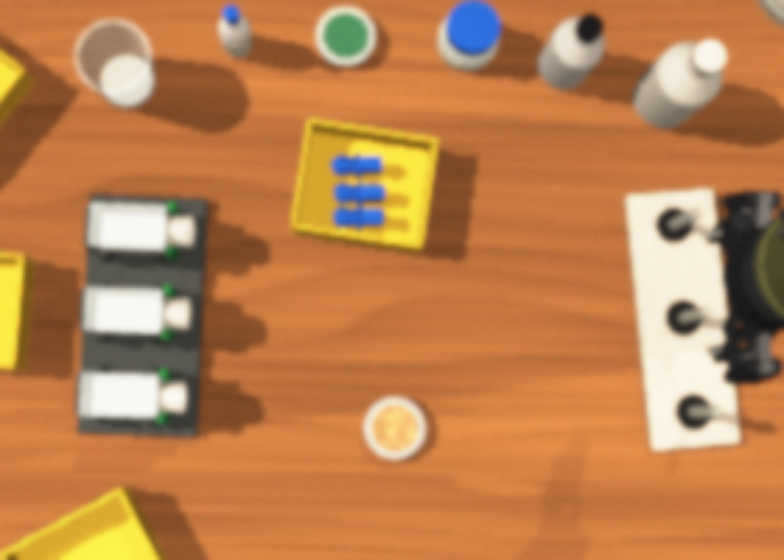

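All three bungs are in the tub (357,190 in the crop), the necks are clear, and the pegs match the plate fit (±2 mm). The tub was knocked 25 mm and re-measured. I now move bottle 3 with the tool tilted 30° so that, once inverted, the gripper stays above the table.

```bash
cat >> h.py <<'E'
PEG={i:np.array([.5216,-.2883,.012])+(i-2)*.095*np.array([.9938,.1115,0]) for i in(1,2,3)}
A=np.radians(30)
def plan(i):
    y=(i-2)*.08
    R=Rt(UX*np.sin(A)-np.array([0,0,np.cos(A)]),UY)
    P=tcp(rp(-.013,y,.061),R)
    v=R.T@(rp(.050,y,.055)-P)
    inv=Ro.from_rotvec(UY*np.pi/2).as_matrix()@R
    fin=Rz(np.radians(6.4)-TH)@inv
    return P,R,v,inv,fin
def pick(i):
    P,R,v,inv,fin=plan(i)
    ctrl.movep(P+[0,0,.10],q(R));ctrl.movel(P,max_speed=.1);print('touch',np.round(F(),1))
    ctrl.close_gripper(60);s=get_state();print('w',s['width'],s['gripper_force'])
    ctrl.movel(P+[0,0,.06],max_speed=.1);print('lifted',np.round(F(),1),get_state()['width'])
    ctrl.movel(P+[0,0,.18])
    g=P+R[:,2]*PZ+[0,-.03,.18];ctrl.movep(tcp(g,inv),q(inv))
    ctrl.movep(PEG[i]+[0,0,.13]-fin@v,q(fin));s=get_state();print('hover',np.round(F(),1),s['width'],s['time'])
def look(name):
    o=[]
    for c in('top','scene'):
        im,d,M,W=grab(c);o.append(im)
        for r in models.masks_of(c,'bottle1'):
            P=cloud(r['mask'],d,M,W)
            if len(P)<30 or np.median(P[:,1])>0: continue
            h=np.percentile(P[:,2],97);Q=P[P[:,2]>h-.006];print(c,round(r['p'],2),len(P),'top',round(h,4),rect(Q))
    cv2.imwrite(f'pics/{name}.png',np.hstack([cv2.resize(o[0][120:280,380:500],(360,480)),cv2.resize(o[1][150:310,120:260],(420,480))]))
E
python3 - <<'E'
from h import *
ctrl.movep([.52,-.1,.3],q(RD))
for i in(1,2,3):
    P,R,v,inv,fin=plan(i);g=P+R[:,2]*PZ+[0,-.03,.18]
    print(i,[ctrl.ik(*a) is not None for a in((P,q(R)),(P+[0,0,.18],q(R)),(tcp(g,inv),q(inv)),(PEG[i]+[0,0,.13]-fin@v,q(fin)),(PEG[i]-fin@v,q(fin)),(PEG[i]-fin@v-fin[:,2]*.1,q(fin)))])
pick(3);print('expect base top .237 at',PEG[3]);look('b3')
E
```

```text
1 [True, True, True, True, True, True]
2 [True, True, True, True, True, True]
3 [True, True, True, True, True, False]
touch [-0.1  0.6 -0.3]
w 0.039663472181876124 60.685633420944214
lifted [ 0.6 -0.6 -1.3] 0.03942628540626294
hover [ 0.7  0.9 -1. ] 0.03952527953785544 85.6917
expect base top .237 at [ 0.616011  -0.2777075  0.012    ]
top 0.94 512 top 0.2375 (array([ 615.2, -276.1]), array([40.3, 41.8]), 7.2)
top 0.74 2810 top 0.0569 (array([ 519.5, -279.7]), array([200.3,  27.7]), 5.6)
scene 0.97 904 top 0.2369 (array([ 617. , -274.7]), array([42.7, 41. ]), 4.3)
```

View pics/b3.png

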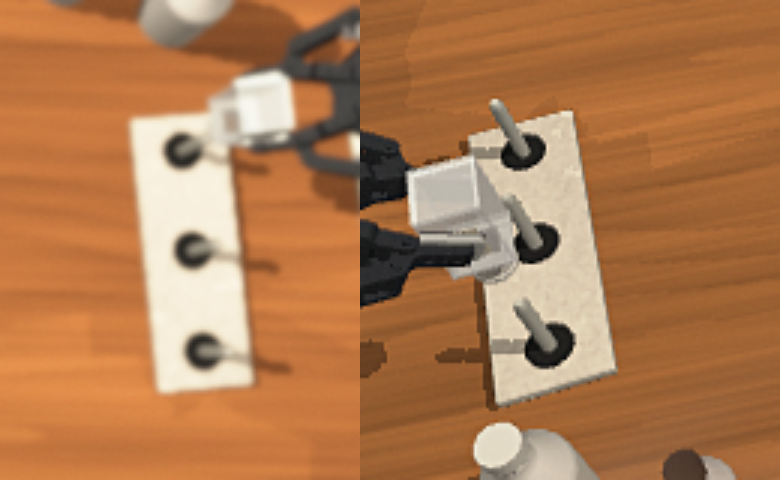

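Bottle 3 hangs upside down with its base at height 0.237 as expected. Both cameras put it about 2 mm +y of the peg axis, so I nudge it and lower it with a force check.

```bash
cat >> h.py <<'E'
def lower(i,n=np.zeros(3)):
    P,R,v,inv,fin=plan(i);b=PEG[i]-fin@v+n
    ctrl.movel(b+[0,0,.13],max_speed=.05);f0=F()
    for z in(.075,.06,.045,.03,.015,.006,.003,.0015,0,-.0015):
        ctrl.movel(b+[0,0,z],max_speed=.08);f=F()-f0;print(z,np.round(f,1),end=' ')
        if f[2]>5 or np.linalg.norm(f)>12: print('STOP');return z
    print();return z
def release(i):
    s=get_state();p=np.array(s['tcp_pos']);R=Rq(s['eef_rot'])
    ctrl.ungrasp();ctrl.movel(p-R[:,2]*.04,max_speed=.08);ctrl.movel(p-R[:,2]*.04+[0,0,.17]);print(get_state()['time'])
E
python3 - <<'E'
from h import *
print(lower(3,np.array([0,-.0015,0])),get_state()['width'],get_state()['time'])
E
```

```text
0.075 [1.1 0.7 0.1] 0.06 [0.5 1.  0. ] 0.045 [1.1 1.3 0.1] 0.03 [-0.1  1.  -0.1] 0.015 [-0.1  1.3  0.3] 0.006 [0.9 0.9 0.4] 0.003 [1.1 1.7 0.9] 0.0015 [1.5 0.9 2.8] 0 [-0.8 -0.3  8.3] STOP
0 0.03933632374075325 89.325
```

Touchdown came at the expected height with no side force. I release it and fetch bottle 2.

Run:
```python
from h import *
release(3)
ctrl.movep([.55,-.1,.3],q(RD))
pick(2);print(PEG[2]);look('b2')
```

```text
Traceback (most recent call last):
  File "h.py", line 110, in release
    ctrl.ungrasp();ctrl.movel(p-R[:,2]*.04,max_speed=.08);ctrl.movel(p-R[:,2]*.04+[0,0,.17]);print(get_state()['time'])
                                                          ~~~~~~~~~~^^^^^^^^^^^^^^^^^^^^^^^^
station.Unreachable: the arm cannot follow that straight line within its joint ranges
```

```bash
cat >> h.py <<'E'
def release(i):
    s=get_state();p=np.array(s['tcp_pos']);R=Rq(s['eef_rot'])
    ctrl.ungrasp();ctrl.movel(p-R[:,2]*.02,max_speed=.08);ctrl.movel(p-R[:,2]*.02+[0,0,.12]);print(get_state()['time'])
E
python3 - <<'E'
from h import *
s=get_state();p=np.array(s['tcp_pos']);R=Rq(s['eef_rot']);print(s['width'],np.round(s['qpos'],2))
p1=p+R[:,2]*.02
ctrl.movel(p1,max_speed=.08);ctrl.movel(p1+[0,0,.12])
ctrl.movep([.55,-.1,.3],q(RD))
pick(2);print(PEG[2]);look('b2')
E
```

```text
0.08527558557816944 [ 1.01  1.42 -1.22  0.74  0.24  1.87  0.33]
touch [-0.2  0.  -0.7]
w 0.03939871494212363 60.66568851470947
lifted [-0.3 -0.2 -1.5] 0.039363556215204
hover [ 0.1  1.1 -0.8] 0.03912327421919861 100.9167
[ 0.5216 -0.2883  0.012 ]
top 0.89 362 top 0.1101 (array([ 613.7, -278.3]), array([37.7, 38.1]), 2.7)
top 0.85 487 top 0.2384 (array([ 520.9, -286.8]), array([39.6, 41.9]), 5.6)
scene 0.91 803 top 0.1086 (array([ 616.3, -277.7]), array([42.4, 40.3]), 6.9)
scene 0.76 884 top 0.2369 (array([ 522.3, -285.4]), array([42.5, 40. ]), 6.2)
```

View pics/b2.png

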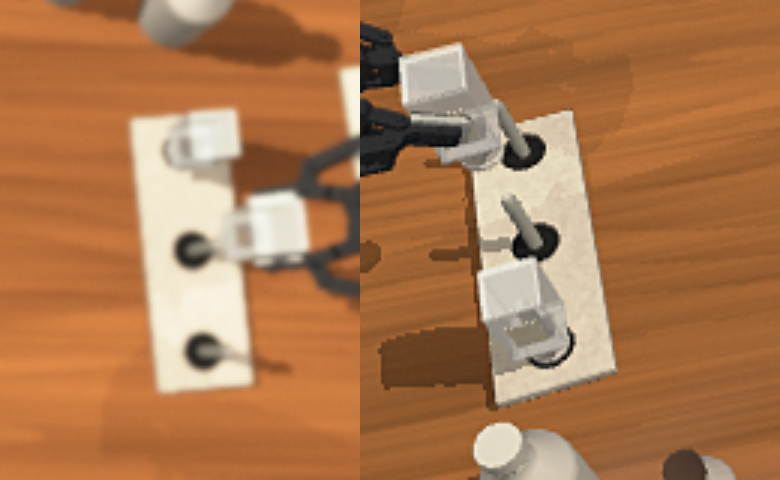

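Bottle 3 sits upright on its peg (base height 0.107–0.110). Bottle 2 is held correctly, so I lower it, release it, and take bottle 1.

Run:
```python
from h import *
n=np.array([0,-.0015,0])
z=lower(2,n);print(z,get_state()['width'])
if z>.002: raise SystemExit
release(2)
ctrl.movep([.52,-.1,.3],q(RD))
pick(1);print(PEG[1]);look('b1')
```

```text
0.075 [0.2 1.2 0.2] 0.06 [1.  0.5 0.6] 0.045 [0.2 0.7 1.5] 0.03 [-0.   1.   0.4] 0.015 [-0.9 -0.1  1.1] 0.006 [1.1 0.6 0.9] 0.003 [-0.3  0.4  0.3] 0.0015 [0.7 0.8 3.4] 0 [-1.6 -1.5  9.8] STOP
0 0.03950338240169726
106.4333
touch [ 0.  -0.1 -0.1]
w 0.03914411865201933 60.562294721603394
lifted [ 0.2 -0.6 -1.3] 0.039754351330288935
hover [-0.8  0.6 -1. ] 0.038971237888096436 115.5917
[ 0.427189  -0.2988925  0.012    ]
top 0.97 478 top 0.2381 (array([ 426.9, -297.9]), array([39.5, 41.8]), 5.7)
top 0.93 394 top 0.1104 (array([ 614.8, -278.9]), array([40.4, 40.7]), 6.2)
top 0.62 324 top 0.1095 (array([ 519.3, -288.4]), array([38.3, 39.3]), 6.6)
top 0.34 727 top 0.1509 (array([ 747.2, -269.9]), array([27., 27.]), 46.3)
scene 0.96 796 top 0.1089 (array([ 616.4, -277.6]), array([41.9, 40.5]), 6.3)
scene 0.89 802 top 0.2368 (array([ 428.3, -296.1]), array([42.9, 40.9]), 7.6)
scene 0.73 755 top 0.1086 (array([ 548.8, -285.6]), array([96.8, 40.9]), 5.6)
```

Run:
```python
from h import *
z=lower(1,np.array([0,-.0015,0]));print(z,get_state()['width'])
if z>.002: raise SystemExit
release(1)
ctrl.movep([.45,-.1,.3],q(RD));ctrl.movep([.40,.02,.35],q(RD))
look('end');im,_=vision.grab_frame('top');cv2.imwrite('pics/tend.png',im);im,_=vision.grab_frame('scene');cv2.imwrite('pics/send.png',im)
print(tub(),get_state()['time'],np.round(F(),1))
```

```text
0.075 [ 0.6  0.1 -0. ] 0.06 [-0.6  0.4 -1.3] 0.045 [-0.7  0.4 -0.9] 0.03 [ 0.3  0.6 -1. ] 0.015 [-0.5 -0.8 -0.8] 0.006 [-0.5 -0.8 -0.8] 0.003 [ 0.1 -0.3 -1.5] 0.0015 [-0.1 -0.6  1.5] 0 [-1.3 -2.8  9. ] STOP
0 0.03921586258200272
121.125
top 0.96 372 top 0.1098 (array([ 426. , -299.6]), array([39.5, 40.2]), 5.9)
top 0.65 348 top 0.1098 (array([ 519.5, -289.9]), array([37.2, 41.5]), 2.5)
scene 0.96 777 top 0.1089 (array([ 616.5, -277.9]), array([41.7, 40.7]), 5.7)
scene 0.94 683 top 0.1088 (array([ 454.3, -295.6]), array([96.2, 40.5]), 6.6)
scene 0.56 690 top 0.1088 (array([ 549.2, -285.2]), array([95.3, 39.8]), 5.8)
tub top (array([641.8,  36.6]), array([130. , 111.7]), 82.7)
(array([641.8,  36.6]), array([130. , 111.7]), 82.7) 123.1667 [ 0.2 -0.7 -0.3]
```

View pics/send.png

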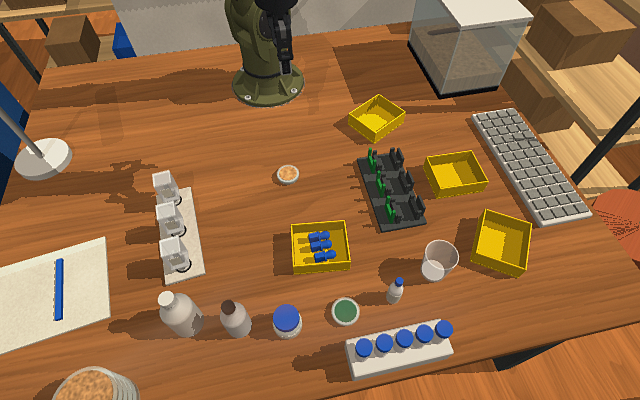

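The picture shows all three bottles inverted on the pegs (165,190; 170,220; 175,255), three bungs in the tub (320,246), an empty rack and the bystanders in place. I hand the job in.

```bash
python3 -c "
from station import ticket
print(ticket.close_job())"
```

```text
the job is handed in; nothing more can be done
None
```

The job is handed in at about 123 s: all three bungs are in the right-hand yellow tub (bung pulls peaked at 9.9 N of the 15 N limit), all three bottles sit inverted on the pegs, and the other things look undisturbed in the last picture.

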